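# Clear the carousel ledge and turn the red pot to the front

## Robot

A 6-joint arm with a two-finger parallel gripper is mounted at the origin on a cart in front of the work surface, level with it; the furniture and walls round the work are solid. World frame = base frame: x ahead of the robot, y to its left, z up, the work surface at z = 0. Lengths are in m, angles in degrees, forces in N, time in s.
With the tool pointing down it reaches from about 0.375 to 0.975 m from the base axis. Payload 3.8 kg.
Tool frame: the origin (TCP) lies between the finger pads, 19 mm behind the fingertips; this is the grasp point; z points along the fingers, y is the line along which they close (so a half turn about z gives the same grasp; the last joint's range is limited). The gripper opens to 85 mm and grips with 20 to 120 N. Pads are 22 mm wide; open, the fingers measure 114 mm over their backs; the gripper's body (76 mm by 85 mm) begins 54 mm behind the grasp point. The pads swing forward as they close: fully open they stand 13 mm farther back than shut.
Start: joints at [-67.374, 15.12, 91.902, -0, 72.978, -2.114], TCP at [0.282, -0.613, 0.25] pointing down, gripper open.
Joint ranges: [-150.88, 150.88], [-54.13, 125.18], [17.81, 147.31], [-75.09, 255.09], [0, 152.58], [-146.25, 146.25]. Speed limits (degrees/s): [147.25, 147.25, 180, 180, 180, 180].

## Interface

Orientations are given as [roll, pitch, yaw] about the fixed x, y, z axes, in that order (R = Rz(yaw) Ry(pitch) Rx(roll)).
In Python, from workcell import * gives the robot as it stands.
- The arm moves only by the shell command python3 -m creep 'ROWS' [FORCE]. ROWS is JSON, a list of rows, each a list of 7 numbers: the turn, a rotation vector about the tool's x, y, z in degrees, then the shift along the tool's x, y, z in cm, then the opening, from -1 (shut) to 1 (fully open). A call has 1 to 20 rows; each row shifts and turns the commanded pose from where the row before left it, along the tool's axes as they then stand; what a row does not reach is not made up. A row lasts 1/12 s, in which the tool goes at most 41.7 mm and 7.16 degrees, less where a joint would pass 70% of its speed; a pose out of reach is approached as far as the arm can. A call with a gripper value outside its range is refused whole. The fingers move at their own pace and stop on an object; FORCE is the grip in N (left out, the last holds). Time passes only in rows, so rows that do not move let the fingers close. It gives the time, the measured TCP pose, the force, the opening and the grip force at its end, in the units of the state.
- get_state(): the state, without advancing time (a new reading comes with each control period).
- camera(name): name is "side" or "top"; returns a dict with "frame" (384x512x3 uint8, blue, green, red), "K" (3x3 intrinsics, pixels), "R" (3x3) and "t" (3): a world point X has camera coordinates R X + t. Camera axes: x right, y down, z forward; pixel columns grow to the right and rows downward; lengths in m; the calibration is good to about 2 mm. A picture is of the moment at which its call begins. There is no depth.
- close_job(): hands the job in; it is judged then, once.
The state is a dict: "clock": time; "joint_pos": joint angles; "qd": joint speeds; "joint_efforts": joint torques, N m; "tool_pos": TCP position; "ee_rot": TCP orientation; "ft_force": force on the tool from outside, world axes, zero at the start; "torque": the same for the moment, N m; "finger_gap": opening from 0.0 (shut) to 1.0 (fully open); "gripper_force": force on a finger pad.
Only numpy, scipy, OpenCV 4.12 (cv2) and the standard library are available. Lean on these libraries where they do the work, as an engineer would, in place of code of your own. Each camera call takes 0.05 s, during which the arm holds its last target. There are 200 camera calls.

## Task

Pick up the desk brush and sweep the eraser, the binder clip and the correction tape off the pen carousel's green front ledge onto the desk, touching those three with the brush only, then stand the brush upright on the bare desk and let go of it. Only after that take the handle on top of the carousel and turn it until the red pot faces front, centred on the yellow line of the ledge, and finish with the handle still gripped, holding the turntable still. Leave the tape roll, stapler and scissors where they are.

Things in the scene. Friction and masses are not known exactly. Their poses are not given: they have to be found in the camera images.
- carousel: Fixed foot of the pen carousel: black round base (180 mm across, 10 high) with a green ledge in front. Origin on the desk below the turntable's axis, z up; its -x is the front, roughly towards the robot. Ledge: top at z = 0.006, no rim, x -0.200 to -0.110, y -0.100 to 0.100 in this frame; a 70 mm wide tongue joins it to the base; yellow line along y = 0
- turntable: White disc, 160 mm across, top at z = 0.024, on the carousel's upright axis; origin on the axis at z = 0.016. Four pots round it: red at its own -x, white -y, grey +x, blue +y; pens reach z = 0.17. Red faces front when its axes agree with the carousel's, to be reached either way round (stops lie 1.2 rad beyond). Light friction 0.05 N m, stays where left. Red starts 1.5 to 3.14 rad off
- red_pot (a point): centre of the mouth of the red pot (50 mm across), 50 mm from the turntable's axis, at z = 0.094
- handle (a point): centre of the black handle bar on the turntable's axis, z = 0.206. The bar is 74 mm long along the turntable's x, 14 mm thick along its y (grip across this) and 32 mm high (z = 0.190 to 0.222), on a 16 mm post; it turns with the turntable
- brush: Desk brush standing on its dark bristles, 0.12 kg, 104 mm high, right of the carousel. Origin at the centre of its underside, z up. Stiff bristle block 84 mm along its x, 26 mm thick along its y, 24 mm high; wooden back 88 x 30 mm up to 38 mm; blue upright grip 42 mm along x, 22 mm thick along y (grip across this), 54 to 104 mm above the origin
- eraser: White eraser in a card sleeve, 18 x 43 x 12 mm, one of the three pieces on the ledge (it rests on the top of the ledge, z = 0.006, at the start and rises 12 mm above it); origin at the centre of its underside. It may lie at any yaw. Brush only, never with gripper or arm
- binder_clip_a: Black binder clip standing on its spine, wire arms up (body 19 mm high), 22 x 30 x 42 mm, one of the three pieces on the ledge (it rests on the top of the ledge, z = 0.006, at the start and rises 42 mm above it); origin at the centre of its underside. It may lie at any yaw. Brush only, never with gripper or arm
- correction_tape: Light blue correction tape, 22 x 58 x 16 mm, one of the three pieces on the ledge (it rests on the top of the ledge, z = 0.006, at the start and rises 16 mm above it); origin at the centre of its underside. It may lie at any yaw. Brush only, never with gripper or arm
- tape_roll_white: bystander: white roll of tape lying flat at the right behind the brush, 64 mm across, 18 mm high; origin under its centre
- stapler: bystander: red stapler, 32 x 131 x 38 mm, at the far left; origin under its centre
- scissors: bystander: red-handled scissors lying at the left, 86 x 183 x 9 mm; origin under the middle
Mind the look-alikes: they are no part of the job. What is shaped like the brush but orange is not meant.

How it is judged (in metres and radians):
On the way, in this order (a step that is already met when the one before it is completed fails the run):
1. with the brush in the gripper, all three pieces are off the ledge, on the desk (contact force between each of eraser, binder_clip_a, correction_tape and carousel below 0.05 N and height (world z) of each of eraser, binder_clip_a, correction_tape above -0.02 m and (y of eraser in the frame of carousel above 0.1 m or y of eraser in the frame of carousel below -0.1 m or x of eraser in the frame of carousel below -0.2 m) and (y of binder_clip_a in the frame of carousel above 0.1 m or y of binder_clip_a in the frame of carousel below -0.1 m or x of binder_clip_a in the frame of carousel below -0.2 m) and (y of correction_tape in the frame of carousel above 0.1 m or y of correction_tape in the frame of carousel below -0.1 m or x of correction_tape in the frame of carousel below -0.2 m) and contact force between the fingers and brush above 1 N), for 0.2 s.
2. the brush stands upright on the bare desk, released (height (world z) of brush between -0.004 and 0.004 m and angle between brush's own z axis and vertical below 0.1 rad and contact force between brush and carousel below 0.05 N and contact force between the fingers and brush below 0.05 N), for 0.2 s.
At the end, for the whole second after the job is handed in: Red pot at the front, its centre within 6 mm of the ledge's yellow line; turntable still; fingers grip the handle (over 4 N, TCP within 50 mm of its centre); the three pieces are off the ledge, on the desk; the brush stands upright on the bare desk, released (all of step 2 and x of red_pot in the frame of carousel below -0.045 m and y of red_pot in the frame of carousel between -0.006 and 0.006 m and angular speed of turntable below 0.05 rad/s and contact force between the fingers and turntable above 4 N and distance between the grasp point and handle below 0.05 m and contact force between each of eraser, binder_clip_a, correction_tape and carousel below 0.05 N and height (world z) of each of eraser, binder_clip_a, correction_tape above -0.02 m and (y of eraser in the frame of carousel above 0.1 m or y of eraser in the frame of carousel below -0.1 m or x of eraser in the frame of carousel below -0.2 m) and (y of binder_clip_a in the frame of carousel above 0.1 m or y of binder_clip_a in the frame of carousel below -0.1 m or x of binder_clip_a in the frame of carousel below -0.2 m) and (y of correction_tape in the frame of carousel above 0.1 m or y of correction_tape in the frame of carousel below -0.1 m or x of correction_tape in the frame of carousel below -0.2 m)); the arm keeps its last pose, push and grip.
It fails at once if the turntable is turned (the red pot moves over 12 mm) while a piece is still on the ledge (distance of red_pot from where it was at the start of the episode above 0.012 m and ((y of eraser in the frame of carousel between -0.1 and 0.1 m and x of eraser in the frame of carousel above -0.2 m) or (y of binder_clip_a in the frame of carousel between -0.1 and 0.1 m and x of binder_clip_a in the frame of carousel above -0.2 m) or (y of correction_tape in the frame of carousel between -0.1 and 0.1 m and x of correction_tape in the frame of carousel above -0.2 m))).
It fails at once if the gripper or arm touches one of the three pieces (contact force between any of the fingers, the arm and eraser above 0.5 N or contact force between any of the fingers, the arm and binder_clip_a above 0.5 N or contact force between any of the fingers, the arm and correction_tape above 0.5 N).
It fails at once if the tape roll, stapler or scissors are moved over 30 mm (distance of any of tape_roll_white, stapler, scissors from where it was at the start of the episode above 0.03 m).
It fails at once if one of the three pieces falls off the desk (height (world z) of any of eraser, binder_clip_a, correction_tape below -0.05 m).
It also fails if it takes over 72 s, if anything falls off the work surface, if the arm or the gripper's body presses on something with over 40 N, if the wrist force passes 120 N, or if a joint passes its speed limit or range.

## Working session

There is one attempt and no reset: what is moved stays moved. The work goes in short steps, Python scripts to look and compute and a shell command to move; the robot and the scene stay as the last step left them, time stands still between calls to the robot, and variables do not carry over. Pictures are saved under pics/ and viewed, at most 10 in all, crops included, and the job is handed in when it is done.

```bash
mkdir -p pics; python3 - <<'E'
from workcell import *
import cv2,numpy as np
for n in("top","side"):
    c=camera(n);cv2.imwrite(f"pics/{n}0.png",c["frame"]);np.savez(n+"0.npz",**c)
    print(n,c["K"].tolist(),np.round(c["R"],4).tolist(),np.round(c["t"],4).tolist())
print(get_state())
E
```

```text
top [[458.4439444103277, 0.0, 253.45173631986566], [0.0, 458.4439444103277, 184.68234564142026], [0.0, 0.0, 1.0]] [[0.3171, -0.9483, 0.0134], [-0.7818, -0.2694, -0.5623], [0.5369, 0.1678, -0.8268]] [-0.0779, 0.53, 1.7774]
side [[373.3334250313114, 0.0, 255.23919328847495], [0.0, 373.3334250313114, 188.16828462116914], [0.0, 0.0, 1.0]] [[0.8772, 0.48, 0.0155], [0.3993, -0.7111, -0.5788], [-0.2668, 0.5138, -0.8154]] [-0.513, -0.0461, 1.4544]
{'clock': 0.1, 'joint_pos': array([-6.73740555e+01,  1.51644902e+01,  9.19731873e+01, -2.36955271e-04,
        7.29767066e+01, -2.11454099e+00]), 'qd': array([ 0.07144648, -0.03092851, -0.12500863,  0.00844138, -0.03144839,
       -0.01456106]), 'joint_efforts': array([ 5.05300686e-04, -5.16708469e+01, -3.68590450e+01, -5.16172372e-05,
        6.26099703e-03,  2.53847844e-05]), 'tool_pos': array([ 0.28225059, -0.61247887,  0.2487929 ]), 'ee_rot': array([-1.79885685e+02, -3.99418570e-03,  2.47405511e+01]), 'ft_force': array([ 0.21117593, -0.89681111,  0.57118458]), 'torque': array([-0.00654225,  0.00757793,  0.05345491]), 'gripper_force': 0.0, 'finger_gap': 0.9969141545506724}
```

View pics/top0.png

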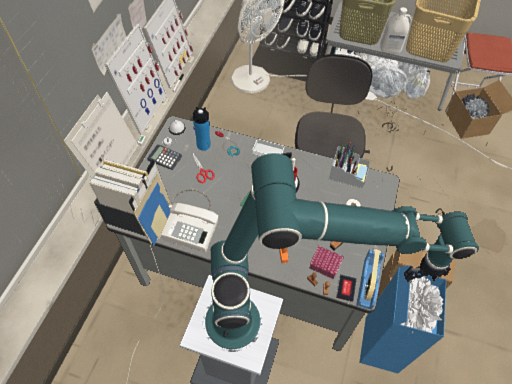

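View pics/side0.png

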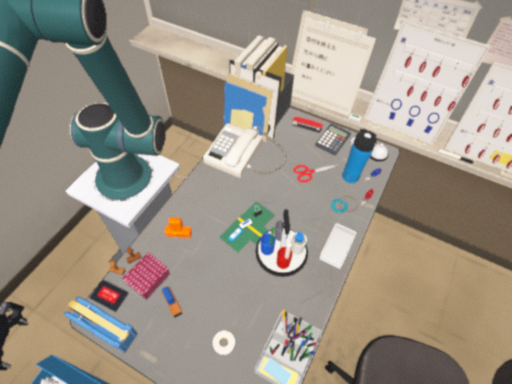

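The side view shows the carousel at about (283,250), the green ledge at (247,227), the blue-gripped brush at (172,302) and the orange look-alike at (178,228). In the top view the arm hides the carousel. I'll enlarge the side view.

```bash
python3 - <<'E'
import cv2
f=cv2.imread("pics/side0.png")
cv2.imwrite("pics/s1.png",cv2.resize(f[190:330,150:340],None,fx=4.2,fy=4.2,interpolation=cv2.INTER_CUBIC))
E
```

```text
(no output)
```

View pics/s1.png

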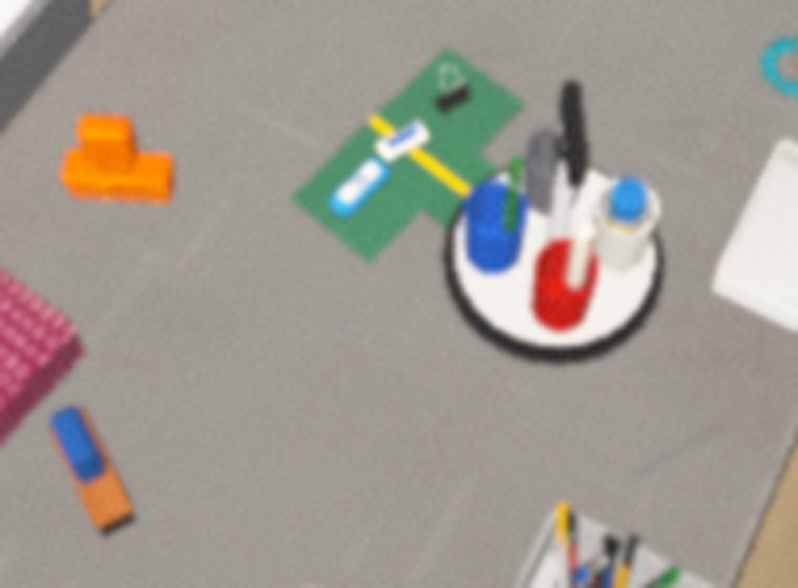

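```bash
cat > h.py <<'E'
import numpy as np,cv2
from scipy.optimize import least_squares
def load(n):
    d=np.load(n); return {k:d[k] for k in d.files}
def proj(c,P):
    q=np.atleast_2d(P)@c["R"].T+c["t"]; q=q@c["K"].T; return q[:,:2]/q[:,2:]
def ray(c,uv,z):
    o=-c["R"].T@c["t"]; d=c["R"].T@np.linalg.solve(c["K"],[uv[0],uv[1],1]); return o+d*(z-o[2])/d[2]
def crop(p,x0=150,y0=190,s=4.2): return np.array([x0+(p[0]+.5)/s-.5,y0+(p[1]+.5)/s-.5])
def T(x,y,a,P):
    P=np.atleast_2d(P).astype(float);c,s=np.cos(a),np.sin(a)
    return np.c_[x+c*P[:,0]-s*P[:,1],y+s*P[:,0]+c*P[:,1],P[:,2]]
E
python3 - <<'E'
from h import *
c=load("side0.npz")
px=np.array([crop(p) for p in[(447,50),(523,103),(293,198),(370,263),(373,120)]])
for p in px: print(np.round(ray(c,p,.006),4))
M=[(-.2,.1,.006),(-.11,.1,.006),(-.2,-.1,.006),(-.11,-.1,.006),(-.2,0,.006)]
r=least_squares(lambda v:(proj(c,T(*v,M))-px).ravel(),[.65,-.05,0])
print(r.x,np.degrees(r.x[2]),np.round(r.fun,2))
np.save("car.npy",r.x)
x,y,a=r.x
def loc(n,p,z):
    w=ray(c,crop(p),z); d=T(0,0,-a,w-[x,y,0])[0]; print(n,np.round(w,4),"car",np.round(d,4),"ang",np.degrees(np.arctan2(d[1],d[0])).round(1))
loc("red mouth",(566,254),.094);loc("blue",(496,195),.094);loc("handle top",(571,90),.222)
loc("eraser",(402,139),.018);loc("tape",(359,187),.022);loc("clip",(452,98),.02)
for n,p,z in[("brush grip top A",(66,408),.104),("brush grip top B",(92,452),.104),("wood far end R",(126,507),.038),("wood far end L",(101,520),.038)]:loc(n,p,z)
loc("roll",((224-150)*4.2,(343-190)*4.2),.018)
# base centre check
loc("basering bottom",(556,360),0)
E
```

```text
[0.5083 0.1459 0.006 ]
[0.592  0.1299 0.006 ]
[ 0.4671 -0.0456  0.006 ]
[ 0.5526 -0.0655  0.006 ]
[0.4873 0.0517 0.006 ]
[ 0.68191898  0.00976245 -0.20677272] -11.84720389566415 [-0.01 -0.73  0.72  0.24 -0.58  0.14  0.27  0.15 -0.39  0.06]
red mouth [ 0.7006 -0.0229  0.094 ] car [ 0.025  -0.0282  0.094 ] ang -48.4
blue [ 0.6315 -0.0044  0.094 ] car [-0.0464 -0.0242  0.094 ] ang -152.5
handle top [0.6661 0.0326 0.222 ] car [-0.0202  0.0191  0.222 ] ang 136.6
eraser [0.5218 0.0415 0.018 ] car [-0.1633 -0.0018  0.018 ] ang -179.4
tape [ 0.5145 -0.0173  0.022 ] car [-0.1583 -0.0608  0.022 ] ang -159.0
clip [0.5398 0.0966 0.02  ] car [-0.1569  0.0558  0.02  ] ang 160.4
brush grip top A [ 0.4488 -0.3037  0.104 ] car [-0.1638 -0.3546  0.104 ] ang -114.8
brush grip top B [ 0.4831 -0.3203  0.104 ] car [-0.1268 -0.3639  0.104 ] ang -109.2
wood far end R [ 0.5048 -0.3278  0.038 ] car [-0.104  -0.3668  0.038 ] ang -105.8
wood far end L [ 0.4946 -0.3439  0.038 ] car [-0.1107 -0.3846  0.038 ] ang -106.1
roll [ 0.665  -0.3391  0.018 ] car [ 0.055  -0.3449  0.018 ] ang -80.9
basering bottom [ 0.7203 -0.064   0.    ] car [ 0.0527 -0.0643  0.    ] ang -50.7
```

The crop shows the green ledge with the eraser (402,139), tape (359,187) and clip (452,98), and the brush at (92,470). The red pot's mouth is at (566,254). I'll refine the brush and turntable by silhouette fits.

```bash
cat >> h.py <<'E'
def box(lx,ly,z0,z1): return np.array([(a*lx/2,b*ly/2,z) for a in(-1,1) for b in(-1,1) for z in(z0,z1)])
def render(c,v,boxes,x0,y0,w,h,s=6):
    m=np.zeros((h*s,w*s),np.uint8)
    for b in boxes:
        q=((proj(c,T(*v,b))-[x0,y0]+.5)*s-.5).astype(np.float32)
        cv2.fillConvexPoly(m,cv2.convexHull(np.round(q).astype(np.int32)),255)
    return cv2.resize(m,(w,h),interpolation=cv2.INTER_AREA)/255.
E
python3 - <<'E'
from h import *
from scipy.optimize import minimize
c=load("side0.npz");f=c["frame"]
x0,y0,w,h=155,280,35,45
hsv=cv2.cvtColor(f,cv2.COLOR_BGR2HSV)[y0:y0+h,x0:x0+w]
sat=(hsv[...,1]>90).astype(float); H=hsv[...,0]
blue=sat*((H>95)&(H<130)); 
print(blue.sum(),sat.sum())
G=[box(.042,.022,.054,.104)];W=[box(.088,.030,.024,.038),box(.042,.022,.054,.104)]
def cost(v): return ((render(c,v,G,x0,y0,w,h)-blue)**2).sum()+((render(c,v,W,x0,y0,w,h)-sat)**2).sum()
best=min((minimize(cost,[.464+dx,-.313,np.radians(-29+d)],method="Nelder-Mead",options=dict(initial_simplex=np.array([[.464+dx,-.313,np.radians(-29+d)],[.472,-.313,np.radians(-29)],[.464,-.304,np.radians(-29)],[.464,-.313,np.radians(-40)]]))) for d in(-4,4) for dx in(-.003,.003)),key=lambda r:r.fun)
print(best.x,np.degrees(best.x[2]),best.fun)
# magenta/orange extents
hs=cv2.cvtColor(f,cv2.COLOR_BGR2HSV);
m=((hs[...,1]>120)&(hs[...,0]>160)&(hs[...,0]<175)); ys,xs=np.nonzero(m[240:310,110:180]);
for i in(xs.argmax(),ys.argmin(),ys.argmax(),xs.argmin()): print("mag",np.round(ray(c,(xs[i]+110,ys[i]+240),.02),3))
m=((hs[...,1]>150)&(hs[...,0]>5)&(hs[...,0]<18)); ys,xs=np.nonzero(m[210:245,160:195]);
for i in(xs.argmax(),ys.argmin(),ys.argmax(),xs.argmin()): print("or",np.round(ray(c,(xs[i]+160,ys[i]+210),.02),3))
# red pot
m=((hs[...,1]>150)&((hs[...,0]<6)|(hs[...,0]>174)))[240:275,270:300];ys,xs=np.nonzero(m);print("redpx",xs.mean()+270,ys.mean()+240,xs.min()+270,xs.max()+270,ys.min()+240,ys.max()+240)
car=np.load("car.npy")
def hull(a):
    p=T(*car,[(-.05*np.cos(a),-.05*np.sin(a),0)])[0]
    t=np.linspace(0,6.28,40)
    return np.vstack([np.c_[p[0]+.025*np.cos(t),p[1]+.025*np.sin(t),0*t+z] for z in(.026,.094)])
for d in(125,130,135):
    q=proj(c,hull(np.radians(d)));print(d,q.min(0),q.max(0))
E
```

```text
105.0 283.0
[ 0.46386474 -0.31594174 -0.53752464] -30.79789322204547 166.6547481737793
mag [ 0.396 -0.244  0.02 ]
mag [ 0.295 -0.228  0.02 ]
mag [ 0.31  -0.404  0.02 ]
mag [ 0.275 -0.372  0.02 ]
or [ 0.364 -0.072  0.02 ]
or [ 0.277 -0.07   0.02 ]
or [ 0.351 -0.12   0.02 ]
or [ 0.288 -0.115  0.02 ]
redpx 282.6823529411765 258.5470588235294 277 291 248 267
125 [273.65245673 246.38555873] [290.75954026 269.75970997]
130 [274.97722427 246.46092704] [292.14933319 269.83494566]
135 [276.29946074 246.42784483] [293.53324202 269.79985691]
```

```bash
python3 - <<'E'
from h import *
from scipy.optimize import minimize
c=load("side0.npz");f=c["frame"]
x0,y0,w,h=155,280,35,45
hsv=cv2.cvtColor(f,cv2.COLOR_BGR2HSV)[y0:y0+h,x0:x0+w]
H=hsv[...,0];sat=((hsv[...,1]>90)&(H<135)).astype(float)
blue=sat*((H>95)&(H<130));print(blue.sum(),sat.sum())
G=[box(.042,.022,.054,.104)];W=[box(.088,.030,.024,.038),box(.042,.022,.04,.104)]
def cost(v): return ((render(c,v,G,x0,y0,w,h)-blue)**2).sum()+((render(c,v,W,x0,y0,w,h)-sat)**2).sum()
for d in(-8,0,8):
    s=np.array([[.464,-.313,np.radians(-29+d)],[.472,-.313,np.radians(-29)],[.464,-.304,np.radians(-29)],[.464,-.313,np.radians(-40)]])
    b=minimize(cost,s[0],method="Nelder-Mead",options=dict(initial_simplex=s));print(b.x,np.degrees(b.x[2]),b.fun)
g=render(c,b.x,G,x0,y0,w,h);print(g.sum(),render(c,b.x,W,x0,y0,w,h).sum())
o=f[y0-15:y0+h,x0-15:x0+w+15].copy();o=cv2.resize(o,None,fx=8,fy=8,interpolation=cv2.INTER_CUBIC)
for B in G+W:
    q=((proj(c,T(*b.x,B))-[x0-15,y0-15]+.5)*8).astype(np.int32);cv2.polylines(o,[cv2.convexHull(q)],True,(0,255,0),1)
cv2.imwrite("pics/b1.png",o)
E
```

```text
105.0 238.0
[ 0.46452623 -0.31595434 -0.53775586] -30.81114095009207 121.17439446366781
[ 0.46493333 -0.31690543 -0.53135133] -30.444188824796996 122.74926566705113
[ 0.46393603 -0.31606162 -0.54186125] -31.046362679613004 122.60964244521338
162.02352941176468 320.15294117647056
```

View pics/b1.png

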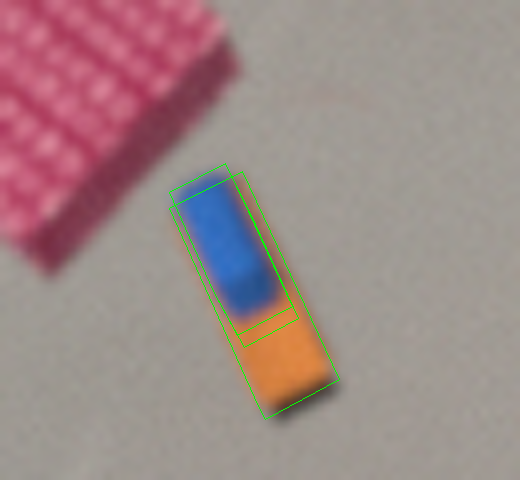

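The overlay (green) matches the brush outline: brush at (0.464, -0.316), yaw about -31°. Next I'll move above it and turn the tool.

```bash
python3 -m creep '[[0,0,0,2.41,-1.606,0.3,1],[0,0,0,2.41,-1.606,0.3,1],[0,0,0,2.41,-1.606,0.3,1],[0,0,0,2.41,-1.606,0.3,1],[0,0,0,2.41,-1.606,0.3,1],[0,0,0,2.41,-1.606,0.3,1],[0,0,0,2.41,-1.606,0.3,1],[0,0,0,2.41,-1.606,0.3,1],[0,0,0,2.41,-1.606,0.3,1],[0,0,0,2.41,-1.606,0.3,1],[0,0,0,2.41,-1.606,0.3,1],[0,0,0,2.41,-1.606,0.3,1],[0,0,6.96,0,0,0,1],[0,0,6.96,0,0,0,1],[0,0,6.96,0,0,0,1],[0,0,6.96,0,0,0,1],[0,0,6.96,0,0,0,1],[0,0,6.96,0,0,0,1],[0,0,6.96,0,0,0,1],[0,0,6.96,0,0,0,1]]' 40
cat >> h.py <<'E'
def tool(dx,dy,dz,yaw):
    c,s=np.cos(np.radians(yaw)),np.sin(np.radians(yaw)); return np.round(100*np.array([c*dx+s*dy,s*dx-c*dy,-dz]),2)
def goto(X,yaw):
    from workcell import get_state
    s=get_state();d=np.array(X)-s["tool_pos"];print("t",round(s["clock"],2),"tcp",s["tool_pos"].round(4),s["ee_rot"].round(1),"shift cm",tool(*d,s["ee_rot"][2]),"turn z",round((s["ee_rot"][2]-yaw+180)%360-180,1),"F",s["ft_force"].round(1),"grip",round(s["gripper_force"],1),round(s["finger_gap"],3))
E
python3 -c "
from h import *
goto([.464,-.316,.083],-31)"
```

```text
clock: 1.77
tool_pos: [0.4642, -0.3167, 0.2134]
ee_rot: [-180.0, 0.1, -31.3]
ft_force: [0.1, 0.5, -0.6]
finger_gap: 0.998
gripper_force: 0.0
t 1.77 tcp [ 0.4642 -0.3167  0.2134] [-1.80e+02  1.00e-01 -3.13e+01] shift cm [-0.05 -0.05 13.04] turn z -0.3 F [ 0.1  0.5 -0.6] grip 0.0 0.998
```

```bash
python3 -m creep '[[0,0,0,0,0,2,1],[0,0,0,0,0,2,1],[0,0,0,0,0,2,1],[0,0,0,0,0,2,1],[0,0,0,0,0,1.5,1],[0,0,0,0,0,1.5,1],[0,0,0,0,0,1,1],[0,0,0,0,0,1,1],[0,0,0,0,0,0,1],[0,0,0,0,0,0,-1],[0,0,0,0,0,0,-1],[0,0,0,0,0,0,-1],[0,0,0,0,0,0,-1],[0,0,0,0,0,0,-1],[0,0,0,0,0,0,-1],[0,0,0,0,0,0,-1],[0,0,0,0,0,0,-1]]' 40
python3 - <<'E'
from h import *
from workcell import *
goto([.464,-.316,.083],-31)
f={n:camera(n)["frame"] for n in("side","top")}
a=cv2.resize(f["side"][230:350,110:230],(400,400),interpolation=cv2.INTER_CUBIC)
b=cv2.resize(f["top"][150:300,230:380],(400,400),interpolation=cv2.INTER_CUBIC)
cv2.imwrite("pics/g1.png",np.hstack([a,b]))
E
```

```text
clock: 3.18
tool_pos: [0.465, -0.3173, 0.0848]
ee_rot: [180.0, -0.1, -30.9]
ft_force: [-0.6, -1.5, 4.4]
finger_gap: 0.255
gripper_force: 40.5
t 3.18 tcp [ 0.465  -0.3173  0.0848] [ 1.80e+02 -1.00e-01 -3.09e+01] shift cm [-0.15 -0.06  0.18] turn z 0.1 F [-0.6 -1.5  4.4] grip 40.5 0.255
```

View pics/g1.png

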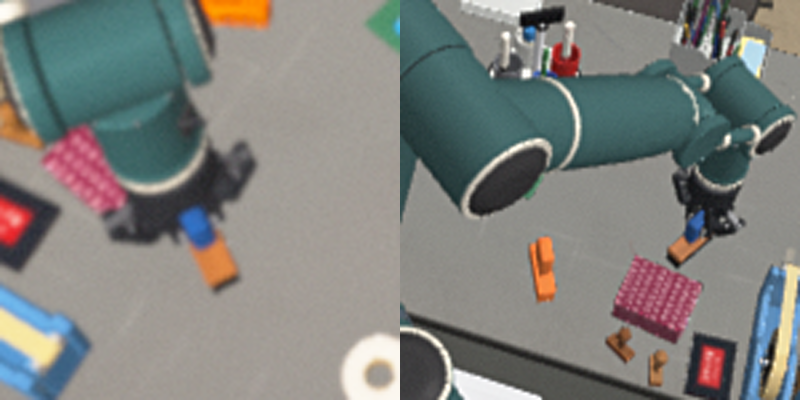

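Brush gripped: gap 22 mm, and TCP at 0.085 with the bristles on the desk. Next: lift, turn to the carousel's yaw, and travel to the far (+y) side of the ledge.

```bash
python3 -m creep '[[0,0,0,0,0,-1,-1],[0,0,0,0,0,-2,-1],[0,0,0,0,0,-2,-1],[0,0,0,0,0,-2,-1],[0,0,0,0,0,-1.5,-1],[0,0,-6.35,0,0,0,-1],[0,0,-6.35,0,0,0,-1],[0,0,-6.35,0,0,0,-1],[0,0,0,0,0,0,-1]]' 60
python3 -c "
from h import *
goto([.5518,.1546,.17],-11.85)"
```

```text
clock: 4.03
tool_pos: [0.4641, -0.3167, 0.1689]
ee_rot: [-180.0, 0.0, -11.7]
ft_force: [0.5, 0.2, -0.8]
finger_gap: 0.251
gripper_force: 58.7
t 4.03 tcp [ 0.4641 -0.3167  0.1689] [-180.     0.   -11.7] shift cm [ -1.   -47.93  -0.11] turn z 0.1 F [ 0.5  0.2 -0.8] grip 58.7 0.251
```

```bash
python3 -m creep '[[0,0,0,-0.06,-1.5,0,-1],[0,0,0,-0.06,-2.82,0,-1],[0,0,0,-0.06,-2.82,0,-1],[0,0,0,-0.06,-2.82,0,-1],[0,0,0,-0.06,-2.82,0,-1],[0,0,0,-0.06,-2.82,0,-1],[0,0,0,-0.06,-2.82,0,-1],[0,0,0,-0.06,-2.82,0,-1],[0,0,0,-0.06,-2.82,0,-1],[0,0,0,-0.06,-2.82,0,-1],[0,0,0,-0.06,-2.82,0,-1],[0,0,0,-0.06,-2.82,0,-1],[0,0,0,-0.06,-2.82,0,-1],[0,0,0,-0.06,-2.82,0,-1],[0,0,0,-0.06,-2.82,0,-1],[0,0,0,-0.06,-2.82,0,-1],[0,0,0,-0.06,-2.82,0,-1],[0,0,0,0,-1.3,0,-1],[0,0,0,0,0,0,-1],[0,0,0,0,0,0,-1]]'
python3 - <<'E'
from h import *
from workcell import *
goto([.5518,.1546,.0925],-11.85)
c={n:camera(n) for n in("side","top")}
print(proj(c["top"],[.53,.05,.02]))
a=cv2.resize(c["side"]["frame"][180:300,190:310],(400,400),interpolation=cv2.INTER_CUBIC)
u,v=proj(c["top"],[.56,.04,.05])[0].astype(int)
b=cv2.resize(c["top"]["frame"][v-60:v+60,u-60:u+60],(400,400),interpolation=cv2.INTER_CUBIC)
cv2.imwrite("pics/g2.png",np.hstack([a,b]))
E
```

```text
clock: 5.7
tool_pos: [0.5526, 0.1545, 0.1686]
ee_rot: [179.9, 0.1, -11.9]
ft_force: [-0.2, 0.2, -0.8]
finger_gap: 0.255
gripper_force: 58.9
t 5.7 tcp [0.5526 0.1545 0.1686] [ 1.799e+02  1.000e-01 -1.190e+01] shift cm [-0.08  0.01  7.61] turn z -0.0 F [-0.2  0.2 -0.8] grip 58.9 0.255
[[263.0514804  204.98804423]]
```

View pics/g2.png

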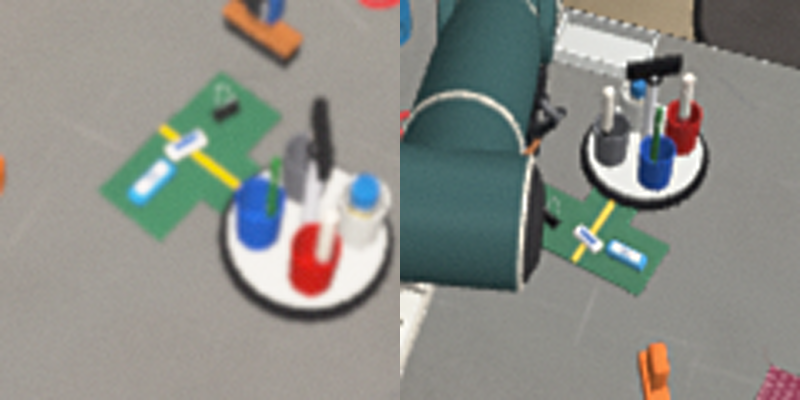

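The brush is poised beyond the ledge's +y end, and the three pieces are undisturbed at (226,105), (186,145) and (152,180). Lower and start sweeping.

```bash
python3 -m creep '[[0,0,0,-0.08,0,2,-1],[0,0,0,0,0,2,-1],[0,0,0,0,0,2,-1],[0,0,0,0,0,1.0,-1],[0,0,0,0,0,0.5,-1],[0,0,0,0,0,0,-1],[0,0,0,0,0,0,-1],[0,0,0,0,0,0,-1]]'
python3 -c "
from h import *
goto([.5518,.1546,.0928],-11.85)"
```

```text
clock: 6.47
tool_pos: [0.5536, 0.1542, 0.0954]
ee_rot: [-179.9, -0.1, -11.9]
ft_force: [0.6, -0.2, -0.5]
finger_gap: 0.251
gripper_force: 59.0
t 6.47 tcp [0.5536 0.1542 0.0954] [-1.799e+02 -1.000e-01 -1.190e+01] shift cm [-0.18 -0.    0.26] turn z -0.1 F [ 0.6 -0.2 -0.5] grip 59.0 0.251
```

```bash
python3 -m creep '[[0,0,0,-0.18,0,0.15,-1],[0,0,0,0,0,0.1,-1],[0,0,0,0,0.5,0,-1],[0,0,0,0,0.8,0,-1],[0,0,0,0,0.8,0,-1],[0,0,0,0,0.8,0,-1],[0,0,0,0,0.8,0,-1],[0,0,0,0,0.8,0,-1],[0,0,0,0,0.8,0,-1],[0,0,0,0,0.8,0,-1],[0,0,0,0,0.8,0,-1],[0,0,0,0,0.8,0,-1],[0,0,0,0,0.8,0,-1],[0,0,0,0,0.8,0,-1],[0,0,0,0,0.8,0,-1],[0,0,0,0,0.8,0,-1],[0,0,0,0,0.8,0,-1],[0,0,0,0,0.8,0,-1],[0,0,0,0,0.8,0,-1],[0,0,0,0,0.8,0,-1]]'
python3 - <<'E'
from h import *
from workcell import *
goto([.4928,-.127,.0928],-11.85)
c={n:camera(n) for n in("side","top")}
a=cv2.resize(c["side"]["frame"][180:300,190:310],(400,400),interpolation=cv2.INTER_CUBIC)
u,v=proj(c["top"],[.56,.02,.05])[0].astype(int)
b=cv2.resize(c["top"]["frame"][v-60:v+60,u-60:u+60],(400,400),interpolation=cv2.INTER_CUBIC)
cv2.imwrite("pics/g3.png",np.hstack([a,b]))
E
```

```text
clock: 8.13
tool_pos: [0.5214, 0.0158, 0.0915]
ee_rot: [-180.0, 0.0, -11.9]
ft_force: [-1.2, 0.5, -0.9]
finger_gap: 0.245
gripper_force: 58.9
t 8.13 tcp [0.5214 0.0158 0.0915] [-180.     0.   -11.9] shift cm [ 0.14 14.57 -0.13] turn z -0.0 F [-1.2  0.5 -0.9] grip 58.9 0.245
```

View pics/g3.png

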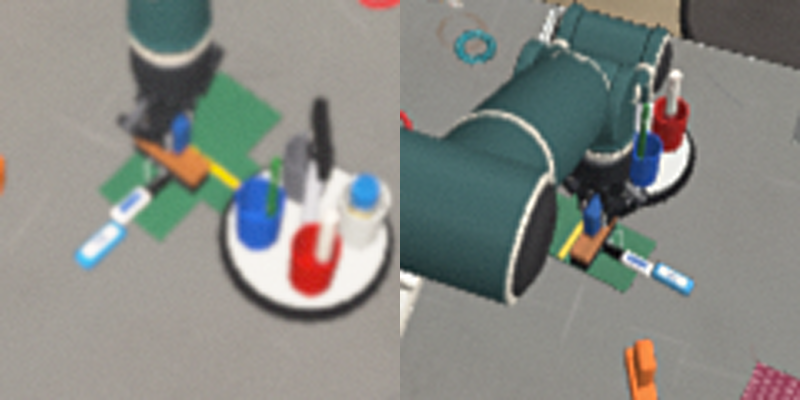

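The pieces are moving as a train ahead of the brush: clip (155,185), eraser (130,205), tape (100,243), with the tape already past the edge. Continue.

```bash
python3 -m creep '[[0,0,0,0,0.8,-0.1,-1],[0,0,0,0,0.8,0,-1],[0,0,0,0,0.8,0,-1],[0,0,0,0,0.8,0,-1],[0,0,0,0,0.8,0,-1],[0,0,0,0,0.8,0,-1],[0,0,0,0,0.8,0,-1],[0,0,0,0,0.8,0,-1],[0,0,0,0,0.8,0,-1],[0,0,0,0,0.8,0,-1],[0,0,0,0,0.8,0,-1],[0,0,0,0,0.8,0,-1],[0,0,0,0,0.8,0,-1],[0,0,0,0,0.8,0,-1],[0,0,0,0,0.8,0,-1],[0,0,0,0,0.4,0,-1],[0,0,0,0,0,0,-1],[0,0,0,0,0,0,-1],[0,0,0,0,0,0,-1],[0,0,0,0,0,0,-1]]'
python3 - <<'E'
from h import *
from workcell import *
goto([.4928,-.127,.0928],-11.85)
c={n:camera(n) for n in("side","top")}
np.savez("side3.npz",**c["side"])
a=cv2.resize(c["side"]["frame"][200:320,170:290],(400,400),interpolation=cv2.INTER_CUBIC)
u,v=proj(c["top"],[.5,-.1,.05])[0].astype(int);print(u,v)
b=cv2.resize(c["top"]["frame"][v-60:v+60,u-60:u+60],(400,400),interpolation=cv2.INTER_CUBIC)
cv2.imwrite("pics/g4.png",np.hstack([a,b]))
E
```

```text
clock: 9.9
tool_pos: [0.4962, -0.1045, 0.0925]
ee_rot: [-180.0, -0.0, -11.9]
ft_force: [0.6, -0.6, -1.7]
finger_gap: 0.248
gripper_force: 59.0
t 9.9 tcp [ 0.4962 -0.1045  0.0925] [-180.    -0.   -11.9] shift cm [ 0.13  2.27 -0.03] turn z -0.0 F [ 0.6 -0.6 -1.7] grip 59.0 0.248
294 216
```

View pics/g4.png

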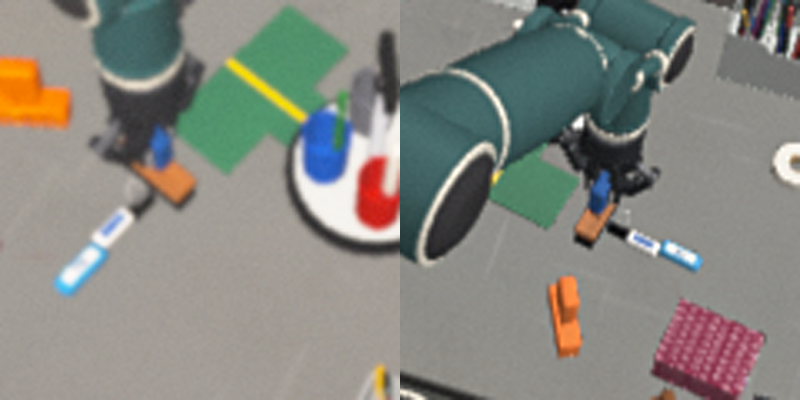

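All three pieces lie on the desk, off the ledge, in a line beyond the brush (tape at (80,268)). Next I'll lift the brush and carry it to bare desk at about (0.58, -0.225).

```bash
python3 -m creep '[[0,0,0,0,0,-1,-1],[0,0,0,0,0,-2,-1],[0,0,0,0,0,-2,-1],[0,0,0,0,0,-2,-1],[0,0,0,1.34,1.26,0,-1],[0,0,0,1.34,1.26,0,-1],[0,0,0,1.34,1.26,0,-1],[0,0,0,1.34,1.26,0,-1],[0,0,0,1.34,1.26,0,-1],[0,0,0,1.34,1.26,0,-1],[0,0,0,1.34,1.26,0,-1],[0,0,0,1.34,1.26,0,-1],[0,0,0,0,0,0,-1],[0,0,0,0,0,2,-1],[0,0,0,0,0,2,-1],[0,0,0,0,0,1.5,-1],[0,0,0,0,0,1,-1],[0,0,0,0,0,0,-1],[0,0,0,0,0,0,-1],[0,0,0,0,0,0,-1]]'
python3 -c "
from h import *
goto([.58,-.225,.085],-11.85)"
```

```text
clock: 11.67
tool_pos: [0.581, -0.2255, 0.0988]
ee_rot: [180.0, -0.1, -11.9]
ft_force: [0.2, -0.0, -1.5]
finger_gap: 0.252
gripper_force: 59.1
t 11.67 tcp [ 0.581  -0.2255  0.0988] [ 1.80e+02 -1.00e-01 -1.19e+01] shift cm [-0.11 -0.03  1.38] turn z -0.0 F [ 0.2 -0.  -1.5] grip 59.1 0.252
```

```bash
python3 -m creep '[[0,0,0,0,0,0.6,-1],[0,0,0,0,0,0.4,-1],[0,0,0,0,0,0.2,-1],[0,0,0,0,0,0.1,-1],[0,0,0,0,0,0,-1],[0,0,0,0,0,0,-1],[0,0,0,0,0,0,-1],[0,0,0,0,0,0,-1]]'
python3 -c "
from h import *
goto([.58,-.225,.085],-11.85)"
```

```text
clock: 12.33
tool_pos: [0.5802, -0.2254, 0.0849]
ee_rot: [-180.0, 0.0, -11.9]
ft_force: [-3.2, 0.5, 4.8]
finger_gap: 0.248
gripper_force: 59.5
t 12.33 tcp [ 0.5802 -0.2254  0.0849] [-180.     0.   -11.9] shift cm [-0.03 -0.04 -0.01] turn z -0.0 F [-3.2  0.5  4.8] grip 59.5 0.248
```

Desk contact is confirmed (+6 N against the carried load). Open, wait, and rise.

```bash
python3 -m creep '[[0,0,0,0,0,0,0.2],[0,0,0,0,0,0,0.6],[0,0,0,0,0,0,1],[0,0,0,0,0,0,1],[0,0,0,0,0,0,1],[0,0,0,0,0,0,1],[0,0,0,0,0,-0.5,1],[0,0,0,0,0,-1,1],[0,0,0,0,0,-2,1],[0,0,0,0,0,-2,1],[0,0,0,0,0,-2,1],[0,0,0,0,0,-2.5,1],[0,0,0,0,0,-2.5,1],[0,0,0,0,0,-2.5,1],[0,0,0,0,0,-2.5,1],[0,0,0,0,0,-2.5,1],[0,0,0,0,0,-2,1],[0,0,0,0,0,0,1]]'
python3 - <<'E'
from h import *
from workcell import *
goto([.682,.01,.305],118)
c={n:camera(n) for n in("side","top")}
for n in c: np.savez(n+"5.npz",**c[n])
a=cv2.resize(c["side"]["frame"][195:315,190:310],(400,400),interpolation=cv2.INTER_CUBIC)
u,v=proj(c["top"],[.62,-.1,.05])[0].astype(int);print(u-60,v-60)
b=cv2.resize(c["top"]["frame"][v-60:v+60,u-60:u+60],(400,400),interpolation=cv2.INTER_CUBIC)
cv2.imwrite("pics/g5.png",np.hstack([a,b]))
E
```

```text
clock: 13.83
tool_pos: [0.5826, -0.2265, 0.312]
ee_rot: [179.9, -0.6, -11.9]
ft_force: [0.6, -0.3, 1.0]
finger_gap: 0.998
gripper_force: 0.0
t 13.83 tcp [ 0.5826 -0.2265  0.312 ] [179.9  -0.6 -11.9] shift cm [  4.85 -25.19   0.7 ] turn z -129.9 F [ 0.6 -0.3  1. ] grip 0.0 0.998
241 134
```

View pics/g5.png

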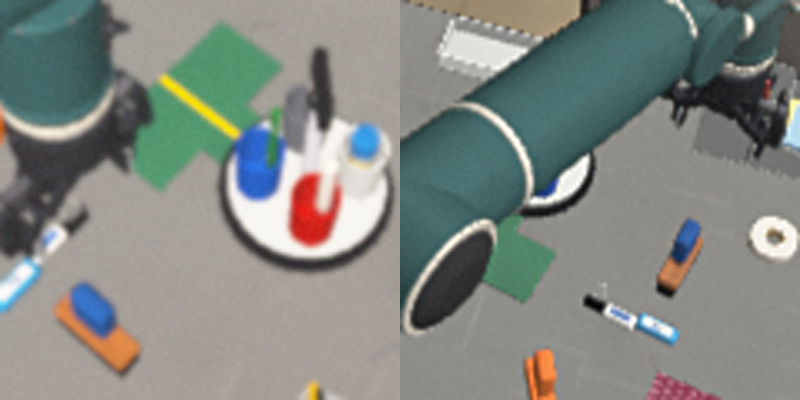

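Brush stands released at (95,325), and the pieces are untouched on the desk. I'll refine the carousel yaw, axis and turntable yaw by mask fits.

```bash
python3 - <<'E'
from h import *
from scipy.optimize import minimize
def nm(cost,v,st):
    s=np.vstack([v]+[np.array(v)+np.eye(len(v))[i]*st[i] for i in range(len(v))]);return minimize(cost,v,method="Nelder-Mead",options=dict(initial_simplex=s,xatol=1e-5,fatol=1e-3,maxiter=600))
c=load("side0.npz");car=np.load("car.npy")
x0,y0,w,h=210,190,70,75
def green(f):
    H=cv2.cvtColor(f,cv2.COLOR_BGR2HSV)[y0:y0+h,x0:x0+w]
    return ((H[...,1]>70)&(H[...,0]>18)&(H[...,0]<95)).astype(float)
L=[np.array([(x,y,.006) for x in(-.2,-.11) for y in(-.1,.1)])]
g=green(c["frame"])
# ignore tongue/carousel side and interior pieces
Wt=np.ones((h,w)); 
inn=render(c,car,[np.array([(x,y,.006) for x in(-.185,-.1) for y in(-.085,.085)])],x0,y0,w,h)>.2
ton=render(c,car,[np.array([(x,y,.0) for x in(-.12,.1) for y in(-.07,.07)]),np.array([(x,y,.2) for x in(-.09,.1) for y in(-.1,.1)])],x0,y0,w,h)>0
Wt[inn|ton]=0
r=nm(lambda v:(Wt*(render(c,v,L,x0,y0,w,h)-g)**2).sum(),car,[.004,.004,.04]);print("ledge",r.x,np.degrees(r.x[2]),r.fun)
# base (dark ring) + disc silhouette bottom: white disc mask
d=load("side5.npz");f=d["frame"];H=cv2.cvtColor(f,cv2.COLOR_BGR2HSV)
t=np.linspace(0,2*np.pi,60)
def circ(X,Y,R,zs): return np.vstack([np.c_[X+R*np.cos(t),Y+R*np.sin(t),0*t+z] for z in zs])
# dark foot ring pixels, lower half
gray=cv2.cvtColor(f,cv2.COLOR_BGR2GRAY)
X0,Y0,ww,hh=250,225,65,55
dark=(gray[Y0:Y0+hh,X0:X0+ww]<80)
q=proj(d,circ(r.x[0],r.x[1],.085,[.01]));ctr=proj(d,[r.x[0],r.x[1],.02])[0]
def ccost(v):
    m=render(d,[0,0,0],[circ(v[0],v[1],.09,[0,.01])],X0,Y0,ww,hh)-render(d,[0,0,0],[circ(v[0],v[1],.08,[.016,.024])],X0,Y0,ww,hh)
    wt=np.arange(Y0,Y0+hh)[:,None]>ctr[1]+2
    return (wt*(m.clip(0,1)-dark)**2).sum()
b=nm(ccost,r.x[:2],[.004,.004]);print("axis",b.x,b.fun,ccost(r.x[:2]))
# pots
for nm_,lo,hi,off in(("red",None,None,np.pi),("blue",100,125,np.pi/2)):
    Hh=H[Y0-10:Y0+hh,X0:X0+ww]
    m=(Hh[...,1]>140)&(((Hh[...,0]<6)|(Hh[...,0]>174)) if lo is None else ((Hh[...,0]>lo)&(Hh[...,0]<hi)))
    m[:, :][:]=m
    n,lab,st,_=cv2.connectedComponentsWithStats(m.astype(np.uint8));k=1+st[1:,4].argmax();
    mm=(lab==k).astype(np.float32)
    for axis in(b.x,r.x[:2]):
        def pc(v):
            a=v[0]+r.x[2]+off;return ((render(d,[0,0,0],[circ(axis[0]+.05*np.cos(a),axis[1]+.05*np.sin(a),.025,[.026,.094])],X0,Y0-10,ww,hh+10)-mm)**2).sum()
        e=nm(pc,[np.radians(130)],[.1]);print(nm_,st[k],"turntable yaw in car",np.degrees(e.x),e.fun)
# handle bar top
p=np.array([crop(x,190,195,400/120) for x in [(318,50),(328,122)]]);print([ray(d,q,.214).round(4).tolist() for q in p])
E
```

```text
ledge [ 0.68312997  0.0110049  -0.20537686] -11.767227308713071 21.446674356016917
axis [0.67864411 0.01378786] 134.7519108035371 151.11520184544406
red [ 27  32  15  21 176] turntable yaw in car [130.76095957] 135.63689350249905
red [ 27  32  15  21 176] turntable yaw in car [127.49890494] 137.20115340253747
blue [ 10  18  15  21 199] turntable yaw in car [129.27261217] 104.62722029988467
blue [ 10  18  15  21 199] turntable yaw in car [124.98661929] 109.37920799692425
[[0.6609, 0.0411, 0.214], [0.7009, -0.021, 0.214]]
```

```bash
python3 -m creep '[[0,0,0,0.483,-2.53,0,1],[0,0,0,0.483,-2.53,0,1],[0,0,0,0.483,-2.53,0,1],[0,0,0,0.483,-2.53,0,1],[0,0,0,0.483,-2.53,0,1],[0,0,0,0.483,-2.53,0,1],[0,0,0,0.483,-2.53,0,1],[0,0,0,0.483,-2.53,0,1],[0,0,0,0.483,-2.53,0,1],[0,0,0,0.483,-2.53,0,1]]'
python3 -m creep '[[0,0,-6.9,0,0,0,1],[0,0,-6.9,0,0,0,1],[0,0,-6.9,0,0,0,1],[0,0,-6.9,0,0,0,1],[0,0,-6.9,0,0,0,1],[0,0,-6.9,0,0,0,1],[0,0,-6.9,0,0,0,1],[0,0,-6.9,0,0,0,1],[0,0,-6.9,0,0,0,1],[0,0,-6.9,0,0,0,1],[0,0,-6.9,0,0,0,1],[0,0,-6.9,0,0,0,1],[0,0,-6.9,0,0,0,1],[0,0,-6.9,0,0,0,1],[0,0,-6.9,0,0,0,1],[0,0,-6.9,0,0,0,1],[0,0,-6.9,0,0,0,1],[0,0,-6.9,0,0,0,1],[0,0,-6.9,0,0,0,1],[0,0,0,0,0,0,1]]'
python3 -c "
from h import *
goto([.682,.011,.208],119)"
```

```text
clock: 14.77
tool_pos: [0.6789, 0.0134, 0.302]
ee_rot: [180.0, 0.2, -11.9]
ft_force: [0.8, -0.6, -0.4]
finger_gap: 1.003
gripper_force: 0.0
clock: 16.43
tool_pos: [0.6786, 0.0122, 0.3021]
ee_rot: [-179.8, -0.1, 119.4]
ft_force: [0.1, -0.5, -0.6]
finger_gap: 1.001
gripper_force: 0.0
t 16.43 tcp [0.6786 0.0122 0.3021] [-1.798e+02 -1.000e-01  1.194e+02] shift cm [-0.27  0.24  9.41] turn z 0.4 F [ 0.1 -0.5 -0.6] grip 0.0 1.001
```

```bash
python3 -m creep '[[0,0,0.4,-0.27,0.24,1,1],[0,0,0,0,0,2,1],[0,0,0,0,0,2,1],[0,0,0,0,0,2,1],[0,0,0,0,0,1.4,1],[0,0,0,0,0,1,1],[0,0,0,0,0,0,1],[0,0,0,0,0,0,-1],[0,0,0,0,0,0,-1],[0,0,0,0,0,0,-1],[0,0,0,0,0,0,-1],[0,0,0,0,0,0,-1],[0,0,0,0,0,0,-1],[0,0,0,0,0,0,-1],[0,0,0,0,0,0,-1],[0,0,0,0,0,0,-1],[0,0,0,0,0,0,-1]]' 30
python3 -c "
from h import *
from workcell import *
goto([.682,.011,.208],-11.8)
print(get_state()['torque'],get_state()['joint_pos'].round(1))"
```

```text
clock: 17.85
tool_pos: [0.6807, 0.0095, 0.2117]
ee_rot: [-179.7, -0.0, 118.8]
ft_force: [-9.9, -4.3, 6.7]
finger_gap: 0.156
gripper_force: 29.1
t 17.85 tcp [0.6807 0.0095 0.2117] [-179.7   -0.   118.8] shift cm [0.07 0.19 0.37] turn z 130.6 F [-9.9 -4.3  6.7] grip 29.1 0.156
[-0.63722418  1.35364549  0.07364171] [ -1.2  17.3  93.2  -0.2  69.7 -30. ]
```

```bash
python3 -m creep '[[0,0,0,0,-0.1,0,-1],[0,0,0,0,-0.1,0,-1],[0,0,0,0,0,0,-1],[0,0,0,0,0,0,-1],[0,0,3,0,0,0,-1],[0,0,5,0,0,0,-1],[0,0,5,0,0,0,-1],[0,0,5,0,0,0,-1],[0,0,5,0,0,0,-1],[0,0,5,0,0,0,-1],[0,0,5,0,0,0,-1],[0,0,0,0,0,0,-1],[0,0,0,0,0,0,-1]]' 50
python3 -c "
from h import *
from workcell import *
goto([.682,.011,.208],-11.8)
print(get_state()['torque'])"
```

```text
clock: 18.93
tool_pos: [0.68, 0.0093, 0.2117]
ee_rot: [-179.9, 0.1, 85.8]
ft_force: [-8.0, -2.3, 8.4]
finger_gap: 0.153
gripper_force: 49.8
t 18.93 tcp [0.68   0.0093 0.2117] [-1.799e+02  1.000e-01  8.580e+01] shift cm [0.18 0.19 0.37] turn z 97.6 F [-8.  -2.3  8.4] grip 49.8 0.153
[-0.32902853  1.27706849 -0.0272034 ]
```

```bash
python3 -m creep '[[0,0,3,0,0,0,-1],[0,0,5,0,0,0,-1],[0,0,5,0,0,0,-1],[0,0,5,0,0,0,-1],[0,0,5,0,0,0,-1],[0,0,5,0,0,0,-1],[0,0,5,0,0,0,-1],[0,0,5,0,0,0,-1],[0,0,5,0,0,0,-1],[0,0,5,0,0,0,-1],[0,0,5,0,0,0,-1],[0,0,5,0,0,0,-1],[0,0,5,0,0,0,-1],[0,0,5,0,0,0,-1],[0,0,5,0,0,0,-1],[0,0,5,0,0,0,-1],[0,0,5,0,0,0,-1],[0,0,5,0,0,0,-1],[0,0,5,0,0,0,-1],[0,0,4,0,0,0,-1]]'
python3 -m creep '[[0,0,0.6,0,0,0,-1],[0,0,0,0,0,0,-1],[0,0,0,0,0,0,-1],[0,0,0,0,0,0,-1]]'
python3 - <<'E'
from h import *
from workcell import *
goto([.682,.011,.208],-11.8)
c={n:camera(n) for n in("side","top")}
for n in c: np.savez(n+"6.npz",**c[n])
a=cv2.resize(c["side"]["frame"][195:315,190:310],(400,400),interpolation=cv2.INTER_CUBIC)
u,v=proj(c["top"],[.6,-.05,.05])[0].astype(int);print(u-60,v-60)
b=cv2.resize(c["top"]["frame"][v-60:v+60,u-60:u+60],(400,400),interpolation=cv2.INTER_CUBIC)
cv2.imwrite("pics/g6.png",np.hstack([a,b]))
E
```

```text
clock: 20.6
tool_pos: [0.6789, 0.0108, 0.2117]
ee_rot: [-180.0, 0.3, -11.4]
ft_force: [-11.4, 1.2, 9.0]
finger_gap: 0.155
gripper_force: 50.4
clock: 20.93
tool_pos: [0.6789, 0.0108, 0.2117]
ee_rot: [-180.0, 0.3, -11.8]
ft_force: [-11.3, 0.7, 9.5]
finger_gap: 0.155
gripper_force: 50.0
t 20.93 tcp [0.6789 0.0108 0.2117] [-180.     0.3  -11.8] shift cm [ 0.3  -0.08  0.37] turn z 0.0 F [-11.3   0.7   9.5] grip 50.0 0.155
229 135
```

View pics/g6.png

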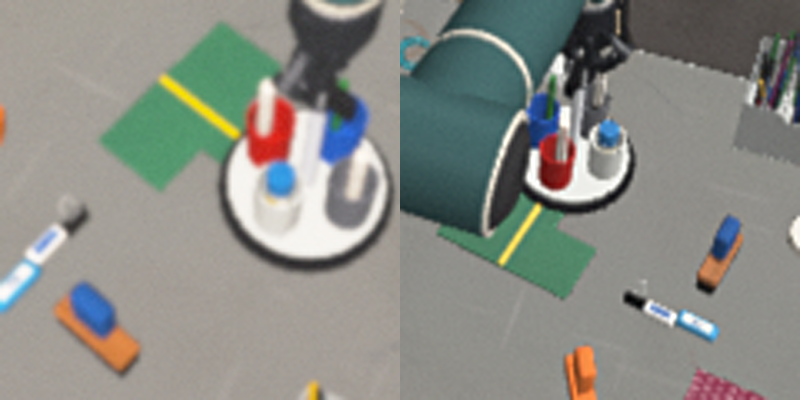

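Red faces front at the end of the yellow line, the brush stands, and the pieces are on the desk. A numeric check of the centring in both views follows.

```bash
python3 - <<'E'
from h import *
from scipy.optimize import minimize
t=np.linspace(0,2*np.pi,60)
for n in("side","top"):
    d=load(n+"6.npz");f=d["frame"];H=cv2.cvtColor(f,cv2.COLOR_BGR2HSV)
    u,v=proj(d,[.56,.03,.02])[0].astype(int)
    X0,Y0,w,h=u-40,v-45,90,80
    S=H[Y0:Y0+h,X0:X0+w]
    y=(S[...,0]>20)&(S[...,0]<35)&(S[...,1]>120);ys,xs=np.nonzero(y)
    P=np.array([ray(d,(a+X0,b+Y0),.006)[:2] for a,b in zip(xs,ys)])
    vx,vy,px,py=cv2.fitLine(P.astype(np.float32),cv2.DIST_HUBER,0,1e-4,1e-4).ravel()
    if vx<0:vx,vy=-vx,-vy
    m=((S[...,0]<6)|(S[...,0]>174))&(S[...,1]>140)
    k,lab,st,_=cv2.connectedComponentsWithStats(m.astype(np.uint8));i=1+st[1:,4].argmax();mm=(lab==i)*1.
    R=lambda q:((render(d,[0,0,0],[np.vstack([np.c_[q[0]+.025*np.cos(t),q[1]+.025*np.sin(t),0*t+z] for z in(.026,.094)])],X0,Y0,w,h)-mm)**2).sum()
    s=np.array([[.633,.021],[.64,.021],[.633,.028]])
    e=minimize(R,s[0],method="Nelder-Mead",options=dict(initial_simplex=s))
    lat=lambda p:-vy*(p[0]-px)+vx*(p[1]-py)
    print(n,len(xs),"line yaw",np.degrees(np.arctan2(vy,vx)),"P",px,py,"red",e.x,e.fun,st[i],"red lateral",lat(e.x),"axis lateral",lat([.6805,.0105]))
E
```

```text
side 94 line yaw -12.253614 P 0.5403343 0.040355418 red [0.62884878 0.02494141] 136.11655517108804 [ 51  41  14  19 159] red lateral 0.003723418962779909 axis lateral 0.00057342835
top 43 line yaw -11.36601 P 0.54240125 0.04602532 red [0.63059375 0.0266875 ] 66.81899269511726 [ 42  21  10  16 103] red lateral -0.0015779690697824318 axis lateral -0.0076126996
```

```bash
python3 -c "
from workcell import *
print(close_job())"
```

```text
the job is handed in; nothing more can be done
None
```

I handed the job in with all three pieces swept onto the desk using only the brush, the brush upright and released on bare desk, and the handle still gripped at 50 N with the red pot facing front; my two camera estimates put it +3.7 mm and -1.6 mm off the yellow line (limit 6 mm), and no verdict came back.

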